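# Seat the camera board in front of the collimator

## Robot

A 6-joint arm with a two-finger parallel gripper is mounted at the origin on the work surface. World frame = base frame: x ahead of the robot, y to its left, z up, the work surface at z = 0. Lengths are in mm, angles in rad, forces in N, time in s.
With the tool pointing down it reaches from about 250 to 775 mm from the base axis. Payload 4 kg.
Tool frame: the origin (TCP) lies on the front face of the gripper's body, between the roots of the fingers; the fingertips stand 97 mm ahead of it and the grasp point (between the pads) lies 78 mm ahead of it (tcp_to_tips is the distance from the TCP to the fingertips, in mm); z points along the fingers, y is the line along which they close (so a half turn about z gives the same grasp; the last joint's range is limited). The gripper opens to 94 mm and grips with 3 to 60 N. Pads are 16 mm wide; open, the fingers measure 119 mm over their backs; the gripper's body (75 mm by 177 mm) begins 78 mm behind the grasp point.
Start: joints at [-1.278, 0.087, 1.371, -0, 1.684, -0.103], TCP at [212.047, -507.49, 302.706] pointing down, gripper open.
Joint ranges: [-3.1, 3.1], [-0.76, 2.03], [0.27, 2.55], [-1.08, 4.22], [0.17, 2.65], [-2.57, 2.57]. Speed limits (rad/s): [2.79, 2.79, 3.14, 3.14, 3.14, 3.14].

## Interface

Orientations are given as a unit quaternion [w, x, y, z].
In Python, from workcell import read_state, capture, get_calibration, sign_off, tcp_to_tips gives the robot as it stands. The module is installed in compiled form; this text tells all that it offers.
- The arm moves only by the tool drive_tool, never from a script. Its argument "steps" is a list of rows, each a list of 2 entries, a list of its own where there are three numbers: the shift along the tool's x, y, z in cm, then the turn about the tool's z in rad. In form: [[[tx, ty, tz], turn], ...]. A call has exactly 8 rows; each row is the pose to reach, as a shift and turn from the pose commanded when the call began, along the tool's axes at that moment; what a row does not reach only later rows make up. A row lasts 1/8 s, in which the tool goes at most 62.5 mm and 10.7 degrees, less where a joint would pass 70% of its speed; a pose out of reach is approached as far as the arm can. A call with a gripper value outside its range is refused whole. "jaw" is the closure, from 0 (fully open) to 1 (shut), set as the call begins (left out, the last holds). The fingers move at their own pace and stop on an object; "grip_force" is the grip in N (left out, the last holds). Time passes only in rows, so rows that repeat a pose let the fingers close, or fill a call up. It gives the time, the measured TCP pose, the force, the opening and the grip force at its end, in the units of the state.
- read_state(): the state, without advancing time (a new reading comes with each control period).
- capture(name): name is "scene" or "top" or "wrist"; returns the picture (420x560x3 uint8, red, green, blue); there is no depth.
- get_calibration(name): a dict with "intrinsics" (3x3 intrinsics, pixels), "xyz" and "attitude" of the camera in the world; the wrist camera has in their place "hand_eye" (4x4, takes a point from camera to tool coordinates, whose origin is the TCP and whose axes are the flange's). Camera axes: x right, y down, z forward; pixel columns grow to the right and rows downward; lengths in mm; the calibration is good to about 2 mm. A picture is of the moment at which its call begins: read the wrist's pose just before it. get_calibration takes no time and is no camera call.
- sign_off(): hands the job in; it is judged then, once.
The state is a dict: "time_s": time; "q": joint angles; "joint_vel": joint speeds; "tau": joint torques, N m; "tcp_pos": TCP position; "ee_rot": TCP orientation; "ft_force": force on the tool from outside, world axes, zero at the start; "moment": the same for the moment, N m; "opening": opening from 0.0 (shut) to 1.0 (fully open); "finger_force": force on a finger pad.
Only numpy, scipy, OpenCV 4.12 (cv2) and the standard library are available. Lean on these libraries where they do the work, as an engineer would, in place of code of your own. Each camera call takes 0.05 s, during which the arm holds its last target. There are 200 camera calls.

## Task

Using only the fingertips, push the board that carries the camera along its rails towards the collimator tube until you feel it drop down into its locating notches, then swing the turn-button latch across so that it lies over the board and keeps it down. The board must stay on its rails and nothing is to be lifted: do not touch the camera, keep the lens cap lying on the board, leave the other things on the table where they are, and finish with the hand clear.

Things in the scene. Friction and masses are not known exactly. Their poses are not given: they have to be found in the camera images.
- bench: Camera test bench fixed to the table: steel bed plate (235 x 660 mm, 12 mm thick, from y -215 mm) with two parallel aluminium rails and, beyond their end, a black collimator tube lying along y (76 mm across, from y 235 mm, top 149 mm above the table). Origin: on the table, midway between the rails; y runs along the rails towards the collimator (the way to push), x to the latch side.
- rail_start (a point): Middle between the rails' open rear ends, at rail-top height (42 mm above the table). From here the rails run 410 mm along bench +y. Between them 90 mm is free down to the bed plate, 12 mm above the table. A guide lip outside each rail, top 57 mm above the table, keeps the board straight (about 2 mm play each side).
- notches (a point): Midway between the rails and between the notches, at rail-top height. Notches are 28 mm long, 8 mm deep: one in the inner half of each rail 85 mm ahead of this point for the board's front feet, one in the outer half 85 mm behind it for the rear feet, so the board drops only when all four feet are over them. Beyond the notches the rails go on at the same height.
- seat (a point): Point of the bench where the board's origin lies when the board is down in its notches (4 mm total play along the rails, 2 mm each way).
- board: Loose plywood board, 150 mm across (x), 220 mm along (y), 12 mm thick, on four brass feet 24 mm long, 10 mm high; about 0.75 kg with camera. Origin: its centre, in the plane of the feet's undersides; y to the collimator, z up. Origin 42 mm above the table while sliding (top 64), 34 when dropped in (top 56). Starts 70 to 140 mm short. Slides with 3 to 6 N; dropped in, the notch walls stop it hard.
- push_edge (a point): Middle of the board's rear end face (away from the collimator), half-way up the 12 mm plate: the free place for the fingertip to push. Pushed at up to 100 mm/s the board drops cleanly; a brisk shove (300 mm/s) may carry it over the notches.
- camera: Black camera 122 x 42 mm, 78 mm tall, screwed on a cork pad on the front half of the board, lens towards the collimator. Origin: centre of its underside, 30 mm above the board's origin; axes as the board's. Its back stands 21 mm behind this origin (131 mm in front of the board's rear end face). Not to be touched.
- latch (a joint): Steel turn-button latch on a post at the bench's +x side, vertical axis. 0: arm points back along the rail (bench -y); grows as it swings in; 1.57: across, over the board (bench -x); stops at -0.5 and 1.6. Starts open, -0.45 to 0.1; stays where left; about 1 N at the pin moves it. Arm 68 mm long, 14 wide, 59 to 65 mm above the table: clears the dropped board by 3 mm, strikes one not dropped.
- latch_pivot (a point): On the latch's pivot axis, 62 mm above the table, at bench x 105, y 0 mm.
- latch_pin (a point): Centre of the upright thumb pin (10 mm diameter, from 65 to 87 mm above the table) on the latch arm, 55 mm from the pivot: push it sideways with the fingertip.
- lens_cap: Black lens cap, 60 mm diameter, 9 mm thick, lying loose on the rear half of the board; rides along. Origin: centre of its underside.
- spare_lens: Bystander: black lens standing on the table, 72 mm diameter, 78 mm tall. Origin: underside centre.
- blower: Bystander: rubber bulb air blower standing nozzle up, 66 mm diameter, 125 mm tall. Origin: underside centre.
- fluid: Bystander: small amber bottle, 44 mm diameter, 105 mm tall. Origin: underside centre.
- screwdriver: Bystander: screwdriver lying on the table, 170 mm long. Origin: under its middle.
- spanner: Bystander: flat steel lens spanner lying on the table, 130 mm long, 34 mm wide, 8 mm high. Origin: underside centre.
- parts_tray: Bystander: grey divided parts tray 100 x 150 mm, 24 mm high. Origin: underside centre.
- brush: Bystander: brush lying on the table, 160 mm long. Origin: under its middle.
Not all that is in view belongs to the job. What is meant by the lens_cap is not green, red or turquoise, and is the larger of those in its own colour.

How it is judged (in metres and radians):
On the way, in this order (a step that is already met when the one before it is completed fails the run):
1. the board has dropped into its notches (z of board in the frame of bench between 0.03 and 0.037 m and distance between board and seat below 0.007 m and angle between board's own z axis and vertical below 0.03 rad), for 0.2 s.
2. the latch lies over the board (value of joint latch above 1.3 rad), for 0.2 s.
At the end, for the whole second after the job is handed in: The board rests level in its notches (origin within 7 mm of the seat point and less than 3 mm above it, tilt under 0.03 rad), at rest, with the lens cap still on it, and the latch is turned over it (joint above 1.3 rad) (all of step 1 and value of joint latch above 1.3 rad and linear speed of board below 0.01 m/s and z of lens_cap in the frame of board above 0.018 m); the robot touches nothing.
It fails at once if the board is lifted off its rails or tipped (z of board in the frame of bench above 0.052 m or angle between board's own z axis and vertical above 0.12 rad).
It fails at once if the camera is touched (contact force between camera and the fingers above 1 N or contact force between camera and the arm above 1 N).
It fails at once if the lens cap is lifted or falls off the board (z of lens_cap in the frame of board below 0.015 m or z of lens_cap in the frame of board above 0.032 m).
It fails at once if a bystander is moved by more than 30 mm or lifted (distance of any of spare_lens, blower, fluid, screwdriver, spanner, parts_tray, brush from where it was at the start of the episode above 0.03 m).
It also fails if it takes over 56 s, if anything falls off the work surface, if the arm or the gripper's body presses on something with over 40 N, if the wrist force passes 120 N, or if a joint passes its speed limit or range.

## Working session

There is one attempt and no reset: what is moved stays moved. The work goes in short steps, Python scripts to look and compute and a tool call to move; the robot and the scene stay as the last step left them, time stands still between calls to the robot, and variables do not carry over. Pictures are saved under pics/ and viewed, at most 10 in all, crops included, and the job is handed in when it is done.

Besides the shell and the picture viewer there is one more tool, called in YAML: its name, and indented under it one key for each argument. drive_tool: Moves the arm, as the interface text tells. Its arguments: {"type":"object","properties":{"steps":{"type":"array"},"jaw":{"type":"number"},"grip_force":{"type":"number"}},"required":["steps"]}

```bash
mkdir -p pics; python3 - <<'E'
from workcell import *
import cv2,numpy as np
np.set_printoptions(precision=4,suppress=True)
s=read_state();print(s)
for n in ("scene","top","wrist"):
    im=capture(n);cv2.imwrite(f"pics/{n}0.png",im[...,::-1]);print(n,get_calibration(n))
print(tcp_to_tips)
E
```

```text
{'time_s': 0.0, 'q': array([-1.2781,  0.0879,  1.3722, -0.    ,  1.6836, -0.1031]), 'joint_vel': array([-0.0002,  0.0006, -0.0013, -0.    ,  0.0008,  0.002 ]), 'tau': array([  0.0005, -34.0183, -30.2428,   0.0719,   0.0329,  -0.0002]), 'tcp_pos': array([ 211.9618, -507.1753,  301.5403]), 'ee_rot': array([-0.001 ,  0.9805,  0.1966, -0.0001]), 'ft_force': array([-0.4382,  0.211 , -0.8494]), 'moment': array([ 0.0388, -0.0236, -0.0565]), 'finger_force': 0.0, 'opening': 1.003129063990032}
scene {'intrinsics': array([[423.5273,   0.    , 279.0095],
       [  0.    , 423.5273, 208.8772],
       [  0.    ,   0.    ,   1.    ]]), 'xyz': array([ 995.7741, -442.2704,  914.2563]), 'attitude': array([-0.2838,  0.8563,  0.4112, -0.1312])}
top {'intrinsics': array([[434.6976,   0.    , 283.775 ],
       [  0.    , 434.6976, 211.8648],
       [  0.    ,   0.    ,   1.    ]]), 'xyz': array([403.7206, -61.2436, 974.1976]), 'attitude': array([ 0.0528, -0.6949,  0.7156, -0.0472])}
wrist {'intrinsics': array([[375.9093,   0.    , 281.7268],
       [  0.    , 375.9093, 209.7608],
       [  0.    ,   0.    ,   1.    ]]), 'hand_eye': array([[ -0.0008,  -0.9574,  -0.2888,  84.328 ],
       [  1.    ,  -0.0011,   0.0009,  -0.6783],
       [ -0.0012,  -0.2888,   0.9574, -82.6724],
       [  0.    ,   0.    ,   0.    ,   1.    ]])}
97.19999999999999
```

View pics/top0.png

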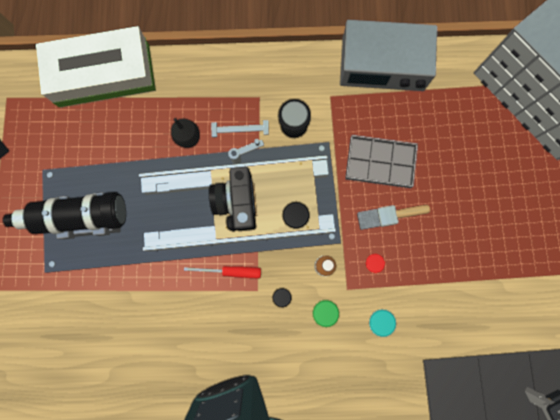

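View pics/scene0.png

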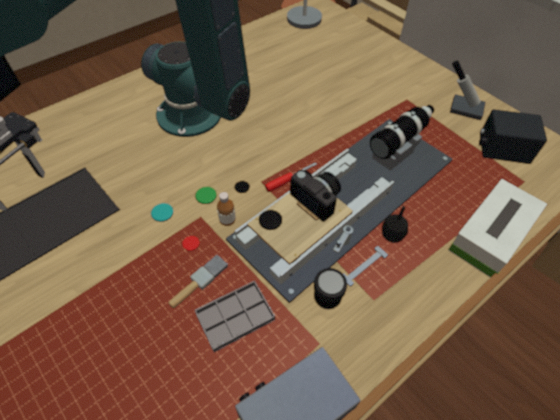

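The top view shows the bench with the collimator at left (60-125, 212) and the camera at (238,198). The latch pivot is near (235,154) with its pin near (258,143), swung outwards.

Lens cap candidates:
- black on the board (296,215)
- small black on the table (282,297)
- green (326,313)
- red (375,263)
- turquoise (383,323)

The cap is the larger black one, on the board at (296,215).

```bash
cat > h.py <<'E'
from workcell import *
import cv2,numpy as np
from scipy.spatial.transform import Rotation as R
np.set_printoptions(precision=3,suppress=True)
def rot(q): return R.from_quat(np.roll(q,-1)).as_matrix()
def cam(n,s=None):
    c=get_calibration(n)
    if n=="wrist":
        A=rot(s["ee_rot"]);H=c["hand_eye"]
        return c["intrinsics"],A@H[:3,:3],A@H[:3,3]+s["tcp_pos"]
    return c["intrinsics"],rot(c["attitude"]),c["xyz"]
def ray(c,px,z):
    K,A,t=c;px=np.atleast_2d(px).astype(float)
    d=(A@np.linalg.inv(K)@np.c_[px,np.ones(len(px))].T).T
    return t+d*((z-t[2])/d[:,2])[:,None]
def proj(c,p):
    K,A,t=c;q=(K@A.T@(np.atleast_2d(p)-t).T).T
    return q[:,:2]/q[:,2:]
E
python3 - <<'E'
from h import *
im=cv2.imread("pics/top0.png");c=cam("top")
hsv=cv2.cvtColor(im,cv2.COLOR_BGR2HSV)
print(hsv[200,150],hsv[255,100],hsv[160,140],hsv[200,310],hsv[180,300],hsv[230,300])
for z,l in ((12,[(49,175),(321,148),(332,237),(52,264)]),(64,[(312,162),(319,229)]),(65,[(235,154),(258,144)]),(42,[(327,162),(334,235),(140,178),(143,246)])): print(z,ray(c,l,z)[:,:2].tolist())
crop=im[130:285,30:350];cv2.imwrite("pics/topc.png",cv2.resize(crop,None,fx=2.5,fy=2.5,interpolation=cv2.INTER_CUBIC))
E
```

```text
[104  39  97] [106  44  98] [  1  59 112] [ 22  88 206] [ 22  88 200] [ 21  70 174]
12 [[641.8345419343209, 476.10537195611124], [685.5957693735504, -144.68994911604], [481.5842852421353, -160.7322755346292], [440.119392746037, 459.81706637535723]]
64 [[639.9621082306165, -119.60125370350967], [495.01168983376584, -128.82253970220762]]
65 [[662.5995693082259, 45.630265049424295], [683.2945052285502, -4.421678649721898]]
42 [[644.6392381675007, -153.9750227408491], [483.3288849389709, -162.1095699614153], [621.4185351308724, 257.98912417353733], [471.78440089603646, 248.823803361045]]
```

View pics/topc.png

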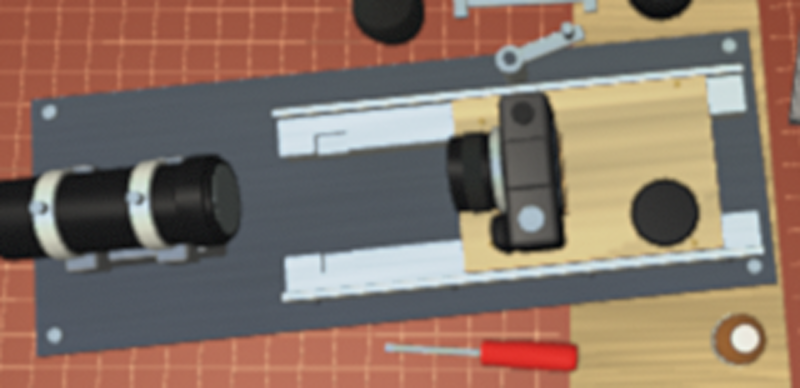

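The crop shows the lips from (273,113)-(743,68) and (283,297)-(762,250), the board's rear edge (708,80)-(722,248), the latch pivot (508,59) and pin (570,32), and the cap at (664,211) on the board.

```bash
python3 - <<'E'
from h import *
c=cam("top")
f=lambda l:np.array(l)/2.5+[30,130]-0.3
g=lambda l,z:ray(c,f(l),z)[:,:2]
lip=g([(273,113),(743,68),(283,297),(762,250)],57);print("lip",lip)
d=(lip[1]-lip[0]+lip[3]-lip[2]);yaw=np.arctan2(-d[1],-d[0])-np.pi/2;print("yaw",yaw)
y=np.array([-np.sin(yaw),np.cos(yaw)]);x=np.array([y[1],-y[0]])
B=np.c_[x,y]
mid=lip.mean(0);print("lipmid",mid, "lip in frame",(lip-mid)@B)
piv=g([(508,59)],65)[0];print("pivot",piv,"bench org from pivot",piv-105*x)
print("screws",(g([(49,112),(729,45),(55,335),(754,266)],12)-mid)@B)
print("board edge",(g([(708,80),(722,248)],64)-mid)@B, g([(708,80),(722,248)],64))
print("pin",(g([(570,31)],87)-piv)@B,"pivot rel mid",(piv-mid)@B)
print("cap",(g([(664,211)],73)-mid)@B)
E
```

```text
lip [[ 624.852  255.365]
 [ 652.115 -152.751]
 [ 465.414  243.956]
 [ 493.252 -162.049]]
yaw 0.06757937771415934
lipmid [558.908  46.13 ] lip in frame [[  79.922  204.304]
 [  79.564 -204.722]
 [ -79.922  203.688]
 [ -79.564 -203.27 ]]
pivot [664.297  50.143] bench org from pivot [559.537  43.052]
screws [[ 112.872  422.687]
 [ 114.147 -199.697]
 [ -89.858  421.414]
 [ -88.98  -199.85 ]]
board edge [[  70.145 -172.82 ]
 [ -75.253 -169.216]] [[ 640.563 -121.558]
 [ 495.254 -127.781]]
pin [[ 12.618 -56.371]] pivot rel mid [105.419  -3.113]
cap [[ -40.475 -123.567]]
```

drive_tool:
  steps:
    - [[5.5, -2.15, 0.5], -0.16]
    - [[11, -4.3, 1], -0.32]
    - [[16.5, -6.45, 1.5], -0.48]
    - [[22, -8.6, 2], -0.64]
    - [[27.5, -10.75, 2.5], -0.8]
    - [[33, -12.9, 3], -0.96]
    - [[38.5, -15.05, 4], -1.11]
    - [[44, -17.2, 5], -1.242]
  jaw: 1
  grip_force: 10

```text
time_s: 1.15
tcp_pos: [552.8, -177.6, 252.2]
ee_rot: [0.0, 0.681, 0.732, -0.0]
ft_force: [0.6, -0.3, 0.3]
opening: 0.186
finger_force: 0.0
```

```bash
python3 - <<'E'
from h import *
s=read_state();im=capture("wrist");cv2.imwrite("pics/w1.png",im[...,::-1]);np.save("w1.npy",np.r_[s["tcp_pos"],s["ee_rot"]]);print(s["tcp_pos"],s["ee_rot"])
E
```

```text
[ 552.823 -177.563  252.181] [ 0.     0.681  0.732 -0.   ]
```

View pics/w1.png

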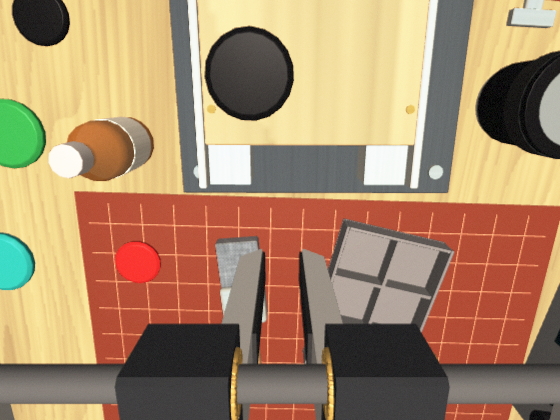

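Wrist view: the black cap lies on the board at (249,73). The board's rear edge is at row 145, columns 205-417, the bed edge is at row 192, and the rail inner edges are at columns 250 and 364.

```bash
python3 - <<'E'
from h import *
v=np.load("w1.npy");s=dict(tcp_pos=v[:3],ee_rot=v[3:]);c=cam("wrist",s)
o=np.array([559.1,42.7]);y=np.array([-.0675,.9977]);B=np.c_[[y[1],-y[0]],y]
for n,l,z in (("edge top",[(205,145),(310,145),(417,145)],64),("lipend",[(203,187),(415,187)],57),("rails inner",[(250,165),(364,165)],42),("bed",[(190,192),(448,192)],12)):
    p=ray(c,l,z)[:,:2];print(n,p.tolist(),((p-o)@B).tolist())
E
```

```text
edge top [[493.9862466528871, -130.1350897747226], [568.9221839562583, -124.81742083974501], [645.2641196476461, -119.39997822848294]] [[-76.63036027420837, -168.04239071731058], [-1.507832973523883, -167.795128188861], [75.02419364203391, -167.54322635477354]]
lipend [[491.4870445388749, -162.89046462040176], [651.8277826913426, -151.50306541888997]] [[-81.33480202544166, -200.55373205814888], [79.40580187537739, -200.01552370009216]]
rails inner [[525.1696591594213, -146.29630202423778], [614.4929481976993, -139.95527676464502]] [[-46.60955144328149, -186.27131252284295], [42.936313235231054, -185.97419363143104]]
bed [[471.1478569653709, -179.60978418984138], [698.77882323511, -163.4418269863621]] [[-102.75576353846375, -215.8617020313673], [125.44298862008984, -215.0960213526634]]
```

drive_tool:
  steps:
    - [[1.2, 1.0, 0], 0.005]
    - [[2.4, 2.0, 0], 0.005]
    - [[2.4, 2.0, 3], 0.005]
    - [[2.4, 2.0, 6], 0.005]
    - [[2.4, 2.0, 8], 0.005]
    - [[2.4, 2.0, 10], 0.005]
    - [[2.4, 2.0, 10.9], 0.005]
    - [[2.4, 2.0, 10.9], 0.005]

```text
time_s: 2.2
tcp_pos: [569.7, -154.3, 143.5]
ee_rot: [-0.0, 0.685, 0.728, -0.0]
ft_force: [0.6, 0.8, 0.3]
opening: 0.008
finger_force: 0.0
```

drive_tool:
  steps:
    - [[0.9, 0.2, 0], 0]
    - [[1.6, 0.2, 0], 0]
    - [[2.3, 0.2, 0], 0]
    - [[3.2, 0.2, 0], 0]
    - [[4.1, 0.2, 0], 0]
    - [[5.0, 0.2, 0], 0]
    - [[5.9, 0.2, 0], 0]
    - [[6.8, 0.2, 0], 0]

```text
time_s: 3.2
tcp_pos: [568.3, -86.9, 144.7]
ee_rot: [0.002, 0.685, 0.729, -0.001]
ft_force: [0.2, -5.9, 1.4]
opening: 0.006
finger_force: 2.5
```

drive_tool:
  steps:
    - [[0.8, 0, 0], 0]
    - [[1.6, 0, 0], 0]
    - [[2.4, 0, 0], 0]
    - [[3.2, 0, 0], 0]
    - [[4.0, 0, 0], 0]
    - [[4.8, 0, 0], 0]
    - [[5.4, 0, 0], 0]
    - [[6.0, 0, 0], 0]

```text
time_s: 4.2
tcp_pos: [564.6, -26.9, 144.7]
ee_rot: [0.002, 0.685, 0.729, -0.001]
ft_force: [0.1, -5.1, 1.9]
opening: 0.006
finger_force: 2.8
```

drive_tool:
  steps:
    - [[0.4, 0, 0], 0]
    - [[0.8, 0, 0], 0]
    - [[1.2, 0, 0], 0]
    - [[1.6, 0, 0], 0]
    - [[1.9, 0, 0], 0]
    - [[2.2, 0, 0], 0]
    - [[2.2, 0, 0], 0]
    - [[2.2, 0, 0], 0]

```text
time_s: 5.2
tcp_pos: [563.2, -4.8, 144.6]
ee_rot: [0.001, 0.685, 0.729, -0.0]
ft_force: [0.3, -5.1, 3.4]
opening: 0.004
finger_force: 2.5
```

drive_tool:
  steps:
    - [[0.3, 0, 0], 0]
    - [[0.5, 0, 0], 0]
    - [[0.7, 0, 0], 0]
    - [[0.8, 0, 0], 0]
    - [[0.9, 0, 0], 0]
    - [[1.0, 0, 0], 0]
    - [[1.0, 0, 0], 0]
    - [[1.0, 0, 0], 0]

```text
time_s: 6.2
tcp_pos: [562.3, 4.2, 144.0]
ee_rot: [0.002, 0.685, 0.729, -0.002]
ft_force: [-0.4, -8.6, 1.9]
opening: 0.008
finger_force: 4.1
```

drive_tool:
  steps:
    - [[0.05, 0, 0], 0]
    - [[0.1, 0, 0], 0]
    - [[0.15, 0, 0], 0]
    - [[0.2, 0, 0], 0]
    - [[0.25, 0, 0], 0]
    - [[0.3, 0, 0], 0]
    - [[0.3, 0, 0], 0]
    - [[0.3, 0, 0], 0]

```text
time_s: 7.2
tcp_pos: [562.2, 4.8, 144.0]
ee_rot: [0.004, 0.685, 0.728, -0.003]
ft_force: [0.2, -14.5, 0.3]
opening: 0.006
finger_force: 7.1
```

drive_tool:
  steps:
    - [[-1.5, 0, 0], 0]
    - [[-3, 0, 0], 0]
    - [[-4.0, 0, -4], 0]
    - [[-5, 0, -8], 0]
    - [[-5.5, 2, -12], 0]
    - [[-6.6, 5, -12], 0]
    - [[-6.6, 8, -12], 0]
    - [[-6.6, 8, -12], 0]

```text
time_s: 8.2
tcp_pos: [646.8, -51.8, 262.2]
ee_rot: [-0.001, 0.685, 0.729, -0.0]
ft_force: [0.9, 0.4, -0.6]
opening: 0.005
finger_force: 0.0
```

```bash
python3 - <<'E'
from h import *
s=read_state();im=capture("wrist");cv2.imwrite("pics/w2.png",im[...,::-1]);np.save("w2.npy",np.r_[s["tcp_pos"],s["ee_rot"]]);print(s["tcp_pos"],s["ee_rot"],s["joint_vel"],s["ft_force"])
E
```

```text
[646.771 -51.813 262.208] [-0.001  0.685  0.729 -0.   ] [-0.001 -0.04   0.047 -0.011  0.019 -0.001] [ 0.924  0.427 -0.55 ]
```

View pics/w2.png

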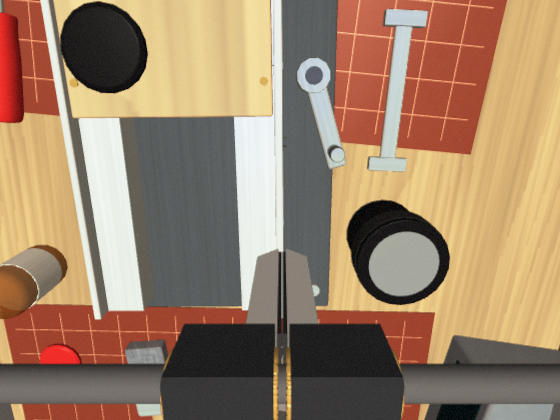

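Wrist view: the latch pivot is at (314,75) and its pin at (337,154). The board's rear edge is at row 117, right corner (272,117), the cap is still on the board at (103,47), the spare lens top is at (401,260), and the spanner end is at (387,164).

```bash
python3 - <<'E'
from h import *
v=np.load("w2.npy");s=dict(tcp_pos=v[:3],ee_rot=v[3:]);c=cam("wrist",s)
o=np.array([559.1,42.7]);y=np.array([-.0675,.9977]);B=np.c_[[y[1],-y[0]],y]
im=cv2.imread("pics/w2.png");print("row110",im[110,60:90,0],"row265-285",im[100,262:286,0])
for n,l,z in (("edge if seated",[(80,117),(272,117)],56),("edge if high",[(80,117),(272,117)],64),("pivot",[(314,75)],67),("pin",[(337,154)],87),("lens top",[(401,260)],78),("span end",[(370,165),(405,165)],8),("lipR",[(278,117)],57)):
    p=ray(c,l,z)[:,:2];print(n,p.tolist(),((p-o)@B).tolist())
hsv=cv2.cvtColor(im,cv2.COLOR_BGR2HSV);print(hsv[112:123,180,1],hsv[112:123,240,1])
E
```

```text
row110 [228 234 234 234 229 212 161 101  84  89  84 114 146 156 156 152 151 152
 153 153 151 151 155 152 149 149 149 150 149 148] row265-285 [153 152 153 156 157 155 156 156 152 135 147 236 212 212 234 238 238 239
 235 222 128  95  97  97]
edge if seated [[491.0014748404276, 9.054781460366751], [634.3879578501108, 17.94675905481268]] [[-70.21295080313067, -28.971184088720953], [73.44395178325533, -29.77824564589587]]
edge if high [[495.16285829446576, 9.714081950295359], [634.5804308321866, 18.35993130273212]] [[-66.01663574796659, -28.594293373066762], [73.66387120420697, -29.37901562043676]]
pivot [[662.3269008942217, 48.744591626882084]] [[103.39748895697952, -0.9371267442197107]]
pin [[680.9767120761942, -2.327543810168663]] [[118.55703643123255, -53.15065852454838]]
lens top [[740.1815573503984, -81.9394346372259]] [[172.25190793047975, -136.57576905871218]]
span end [[723.8904582420874, -21.143229228312087], [755.4262405332911, -19.179447146979093]] [[160.10202221521956, -74.81974573242788], [191.6978274976434, -74.98914565453819]]
lipR [[638.8726542588049, 18.27502780270155]] [[77.940491530692, -29.753448923713997]]
[ 96  98  98  99 117  67  13  11  14  16  13] [ 94  95  95 108  45  10   9  10   9   8  10]
```

drive_tool:
  steps:
    - [[1.6, 2.2, 0], 0]
    - [[3.2, 4.4, 0], 0]
    - [[4.6, 6.5, 0], 0]
    - [[4.6, 6.5, 3], 0]
    - [[4.6, 6.5, 6], 0]
    - [[4.6, 6.5, 8], 0]
    - [[4.6, 6.5, 9.4], 0]
    - [[4.6, 6.5, 9.4], 0]

```text
time_s: 9.25
tcp_pos: [707.3, -2.1, 168.6]
ee_rot: [-0.001, 0.685, 0.729, -0.001]
ft_force: [-0.3, 0.1, -0.4]
opening: 0.005
finger_force: 0.0
```

drive_tool:
  steps:
    - [[0.3, -0.6, 0], 0]
    - [[0.3, -1.3, 0], 0]
    - [[0, -2.0, 0], 0]
    - [[-0.1, -2.6, 0], 0]
    - [[-0.2, -3.4, 0], 0]
    - [[-0.3, -4.2, 0], 0]
    - [[-0.2, -5.0, 0], 0]
    - [[0, -5.9, 0], 0]

```text
time_s: 10.25
tcp_pos: [648.8, -5.2, 169.5]
ee_rot: [0.0, 0.685, 0.729, 0.001]
ft_force: [2.6, 1.8, 0.6]
opening: 0.005
finger_force: 1.7
```

drive_tool:
  steps:
    - [[0.35, -0.8, 0], 0]
    - [[0.8, -1.5, 0], 0]
    - [[1.35, -2.15, 0], 0]
    - [[2.0, -2.7, 0], 0]
    - [[2.7, -3.2, 0], 0]
    - [[3.2, -3.4, 0], 0]
    - [[3.7, -3.5, 0], 0]
    - [[3.7, -3.5, 0], 0]

```text
time_s: 11.25
tcp_pos: [611.6, 29.7, 169.6]
ee_rot: [-0.0, 0.685, 0.729, -0.0]
ft_force: [0.2, 0.4, -0.4]
opening: 0.006
finger_force: 0.0
```

```bash
python3 - <<'E'
from h import *
s=read_state();print(s["tcp_pos"])
ims=[capture(n)[...,::-1] for n in ("top","scene")]
a=cv2.resize(ims[0][130:285,150:350],(800,620))[:300*2]
b=cv2.resize(ims[1][150:290,220:420],(800,560))
cv2.imwrite("pics/c3.png",cv2.resize(np.vstack([a,b]),None,fx=.5,fy=.5))
E
```

```text
[611.618  29.716 169.561]
```

View pics/c3.png

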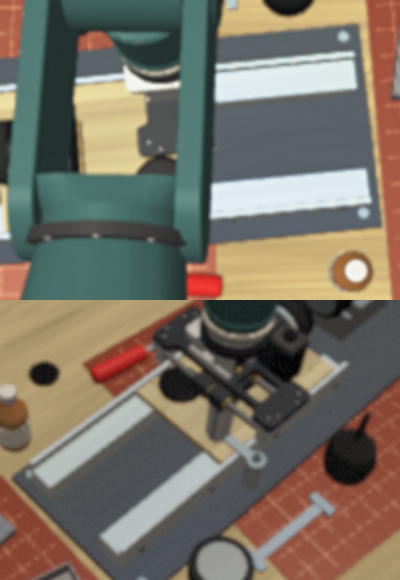

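The pictures are mostly blocked by the arm, but the lower one shows the latch arm pointing inwards from its post at (255,460). I'll back off and check from the wrist.

drive_tool:
  steps:
    - [[-1.5, 0, 0], 0]
    - [[-3, 0, -1], 0]
    - [[-4.5, 0, -4], 0]
    - [[-6, 0, -7], 0]
    - [[-7, 1, -9.5], 0]
    - [[-7.5, 2, -9.5], 0]
    - [[-8, 2.5, -9.5], 0]
    - [[-8, 2.5, -9.5], 0]

```text
time_s: 12.35
tcp_pos: [641.4, -49.6, 262.4]
ee_rot: [-0.002, 0.685, 0.729, -0.001]
ft_force: [-0.5, -0.3, -0.3]
opening: 0.004
finger_force: 0.0
```

```bash
python3 - <<'E'
from h import *
s=read_state();im=capture("wrist");cv2.imwrite("pics/w4.png",im[...,::-1]);np.save("w4.npy",np.r_[s["tcp_pos"],s["ee_rot"]]);print(s["tcp_pos"],s["ft_force"])
E
```

```text
[641.43  -49.557 262.395] [-0.493 -0.321 -0.331]
```

View pics/w4.png

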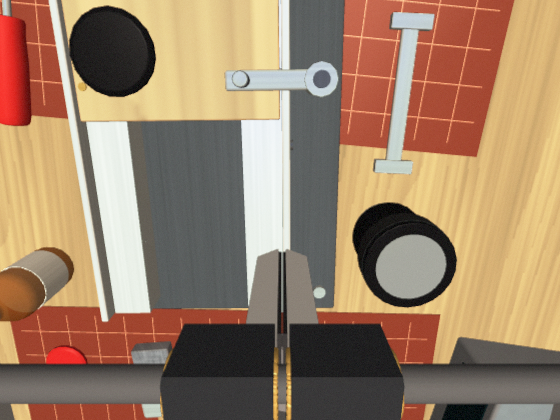

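The latch lies across the board, from its pivot (321,78) to its pin (240,79), at about 1.54 rad. The board is down, the cap is on it at (112,52), the bystanders in view show no sign of being disturbed, and the hand is clear.

```bash
python3 -c "
from workcell import *
print(sign_off())"
```

```text
the job is handed in; nothing more can be done
None
```

I pushed the board along its rails until it dropped into its notches, swung the latch across over it (about 1.54 rad), drew the hand clear and handed the job in at about 12.5 s; the judge gave no verdict back.

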